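# Set a digital indicator on a gear through the gearbox inspection port

### The job

Set up a run-out check on the blue-grey gearbox: slide the inspection hatch on its cover fully open, then lift the digital indicator out of its stand and lower it upright through the port, clear of the cover, until its tip rests on the yellow paint dot on the gear wheel. Press gently until the sprung spindle is about half way in (6 of its 12 mm), and finish while still holding the indicator like that so that the reading can be taken. Leave the tools and parts lying round about where they are.

Things in the scene. Friction and masses are not known exactly. Their poses are not given: they have to be found in the camera images.
- gearbox: Blue-grey gearbox, fixed, foot 150 x 200 mm, 96 mm high to the top of its aluminium cover. Origin: centre of its underside; x to its back, y to its left (long side), z up. A steel shaft stub sticks out of its front (to x = -99 mm, at y = 30 mm, 42 mm up).
- paint_dot (a point): Centre of the yellow paint dot, 14 mm across, on the upper face of the gear wheel, 40 mm from its axis; it always lies under the port, hidden by the hatch until that is open.
- hatch (a joint): Steel sliding hatch plate over the port, 52 x 58 x 3 mm, runs between the rails. Value in m: 0 = shut over the port, 0.058 = fully open against its stop; it starts shut or up to 15 mm open, slides along the gearbox's +y with about 2 N of friction and stays where it is left.
- hatch_tab (a point): Middle of the top edge of the hatch's black upright tab: 26 mm along the gearbox's x, 9 mm thick along its y, standing 28 mm above the hatch plate; this point is 127 mm above the desk. It moves with the hatch.
- indicator: Grey digital indicator, 130 to 215 g: box body 24 mm (its x) x 42 mm (its y) x 60 mm high, display on the -x face, cap 12 mm high on top. Origin: centre of the box's underside. Below it a stem 8 mm across, 22 mm long, then the sprung spindle, 5 mm across, its ball tip 52 mm below the origin. It stands upright in the stand, box on the shelf, stem in the slot. Hold it by the box.
- indicator_tip (a point): Lowest point of the ball tip of the indicator's spindle, on the body's z axis; 52 mm below the body's origin while the spindle is out.
- plunger (a joint): How far the indicator's sprung spindle is pushed in, m: 0 = fully out, 0.012 = bottomed. The spring pushes with about 1.2 N when out, 2.1 N half way, 3 N at the end.
- stand: Indicator stand of grey sheet steel, fixed to the desk, base 85 x 80 mm. Origin: centre of its underside. Shelf 66 mm wide (y) from x = -26 to 37 mm, its top 85 mm above the desk, with a 12 mm wide slot open to the front (-x); the indicator starts at x = y = 0 of this frame, turned as the stand is.
- tape_measure: Bystander: yellow tape measure, 34 x 94 x 62 mm; origin under its middle.
- pill_bottle: Bystander: small orange bottle with red cap, 40 mm across, 68 mm high; origin under its middle.
- cover: The gearbox's aluminium cover plate, 8 mm thick, same frame as the gearbox (origin at desk height), top face 96 mm up. It carries the hatch, two rails along y (28 to 35 mm either side of x = 0, 6 mm high) and a brass plug 10 mm high at x = 50, y = 60 mm.
- gear_wheel: Steel gear wheel, 116 mm across, lying flat in the gearbox; origin on its axis at desk height, its flat upper face 72 mm above that. A hub of 17 mm radius and the shaft's end in it rise up to 8 mm above the face. Stiff to turn.
- port (a point): Centre of the port in the cover, at the height of the cover's top face. The opening is 50 mm along the gearbox's x and 47 mm along its y. The gear wheel's face lies 24 mm below this point.
- glue_bottle_1: Bystander: white glue bottle with blue nozzle, 42 x 58 mm, 172 mm high; origin under its middle.
- wood_block_2: Bystander: hardwood offcut, 38 x 120 x 30 mm; origin under its middle.
- bolt_2: Bystander: steel hex bolt standing on its head, 21 mm across, 57 mm high; origin under its middle.
Things that resemble listed ones, but are neither listed nor needed, are in the scene too. Several things have the shape of the indicator; the one meant has the colours described above.

How it is judged:
By the outcome, as a careful person would: the job done as asked, in the order asked, and still so for the second after the job is handed in, while the arm keeps its last pose, push and grip.
It also fails if it takes over 51 s, if anything falls off the work surface, if the arm or the gripper's body presses on something with over 40 N, if the wrist force passes 120 N, or if a joint passes its speed limit or range.

### The arm

A 7-joint arm with a two-finger parallel gripper is mounted at the origin on a cart in front of the work surface, level with it; the furniture and walls round the work are solid. World frame = base frame: x ahead of the robot, y to its left, z up, the work surface at z = 0. Lengths are in m, angles in rad, forces in N, time in s.
With the tool pointing down it reaches from about 0.425 to 0.925 m from the base axis. Payload 6.8 kg.
Tool frame: the origin (TCP) lies at the very end of the fingers, on their centre line; the grasp point (between the pads) lies 19 mm behind it; z points along the fingers, y is the line along which they close (so a half turn about z gives the same grasp; the last joint's range is limited). The gripper opens to 85 mm and grips with 20 to 120 N. Pads are 22 mm wide; open, the fingers measure 114 mm over their backs; the gripper's body (76 mm by 85 mm) begins 54 mm behind the grasp point. The pads swing forward as they close: fully open they stand 13 mm farther back than shut.
Start: joints at [1.138, 0.477, 0.022, 1.555, -0.011, 1.109, -0.083], TCP at [0.215, -0.64, 0.231] pointing down, gripper open.
Joint ranges: [-2.96, 2.96], [-0.34, 2.1], [-1.41, 1.46], [0.24, 2.44], [-1.37, 4.51], [0.17, 1.92], [-2.96, 2.96]. Speed limits (rad/s): [2.39, 2.39, 3.14, 3.14, 3.14, 3.14, 3.14].

### API

Orientations are given as a unit quaternion [w, x, y, z].
In Python, from station import bot gives the robot as it stands.
- The arm moves only by the tool apply_moves, never from a script. Its argument "deltas" is a list of rows, each a list of 3 entries, a list of its own where there are three numbers: the closure, from 0 (fully open) to 1 (shut), then the shift along the tool's x, y, z in units of 0.2 m (1.0 is 0.2 m), then the turn about the tool's z in units of 2 pi rad (1.0 is 2 pi rad). A call has 1 to 12 rows; each row is the pose to reach, as a shift and turn from the pose commanded when the call began, along the tool's axes at that moment, turning the shorter way round; what a row does not reach only later rows make up. A row lasts 1/10 s, in which the tool goes at most 50 mm and 8.59 degrees, less where a joint would pass 70% of its speed; a pose out of reach is approached as far as the arm can. A call with a number of a shift or a turn outside -1 to 1 is refused whole. A call with a gripper value outside its range is refused whole. The fingers move at their own pace and stop on an object; "squeeze" is the grip in N (left out, the last holds). Time passes only in rows, so rows that repeat a pose let the fingers close. It gives the time, the measured TCP pose, the force, the opening and the grip force at its end, in the units of the state.
- bot.get_obs(): the state, without advancing time (a new reading comes with each control period).
- bot.read_camera(name): name is "scene" or "top" or "wrist"; returns a dict with "color" (420x560x3 uint8, red, green, blue), "intrinsics" (3x3 intrinsics, pixels), "pose" (4x4, takes a point from camera to world coordinates); the wrist camera has in their place "hand_eye" (4x4, takes a point from camera to tool coordinates, whose origin is the TCP and whose axes are the flange's). Camera axes: x right, y down, z forward; pixel columns grow to the right and rows downward; lengths in m; the calibration is good to about 2 mm. The wrist camera is an equidistant fisheye: a pixel r from the principal point sees the ray r / f radians off the axis. A picture is of the moment at which its call begins: read the wrist's pose just before it. There is no depth.
- bot.hand_in(): hands the job in; it is judged then, once.
Trained networks look in a picture, given as the dict that the camera call returned (one of the last four; its "shot" number tells which), for a name from the list of things; names that differ only in an ending like _2 or _b are one class to them, and where a whole thing is asked for, a point or a joint stands for the part that bears it (a point fixed in the world has none). Each returns a list of dicts, best first, with "confidence" (0 to 1); they miss things now and then, are a little off and sometimes report something else, mostly with a low value. They report only what shows in the picture. A call takes as long as a camera call. They do not tell look-alikes from the thing itself.
- bot.look_for(picture, target): "point" ([x, y, z] in m, in world coordinates, good to about 4 mm: the middle of the surface that is visible of it).
The state is a dict: "t": time; "q": joint angles; "joint_vel": joint speeds; "joint_torque": joint torques, N m; "eef_pos": TCP position; "tool_rot": TCP orientation; "contact_force": force on the tool from outside, world axes, zero at the start; "torque": the same for the moment, N m; "gripper_width": opening from 0.0 (shut) to 1.0 (fully open); "grasp_force": force on a finger pad.
Only numpy, scipy, OpenCV 4.12 (cv2) and the standard library are available. Lean on these libraries where they do the work, as an engineer would, in place of code of your own. Each camera call takes 0.05 s, during which the arm holds its last target. There are 200 camera calls.

## Working session

There is one attempt and no reset: what is moved stays moved. The work goes in short steps, Python scripts to look and compute and a tool call to move; the robot and the scene stay as the last step left them, time stands still between calls to the robot, and variables do not carry over. Pictures are saved under pics/ and viewed, at most 10 in all, crops included, and the job is handed in when it is done.

Besides the shell and the picture viewer there is one more tool, called after ">>>" as name(argument=value, ...), one argument or row to a line, values as JSON. apply_moves: Moves the arm, as the interface text tells. Its arguments: {"type":"object","properties":{"deltas":{"type":"array","items":{"type":"array"}},"squeeze":{"type":"number"}},"required":["deltas"]}

```bash
mkdir -p pics; ls
python3 - <<'E'
from station import bot
import cv2
o=bot.get_obs();print(o['t'],o['eef_pos'],o['tool_rot'],o['gripper_width'])
for n in ['scene','top']:
    p=bot.read_camera(n);cv2.imwrite(f'pics/{n}0.png',p['color'][:,:,::-1])
    print(n,p['intrinsics'],p['pose'].round(3) if hasattr(p['pose'],'round') else p['pose'])
    for t in ['gearbox','hatch_tab','hatch','indicator','stand','indicator_tip','cover','port','glue_bottle_1','tape_measure']:
        print(t,[([round(float(v),3) for v in d['point']],round(d['confidence'],2)) for d in bot.look_for(p,t)[:4]])
E
```

```text
pics
0.0 [ 0.21522273 -0.63915072  0.23032089] [-8.78223286e-04  9.86835702e-01  1.61723458e-01 -2.22876250e-04] 0.9985077479761867
scene [[406.91825434   0.         286.59609351]
 [  0.         406.91825434 210.9731735 ]
 [  0.           0.           1.        ]] [[ 0.654 -0.479  0.586  0.028]
 [-0.756 -0.434  0.489 -0.398]
 [ 0.02  -0.763 -0.646  0.656]
 [ 0.     0.     0.     1.   ]]
gearbox [([0.517, 0.151, 0.097], 0.98)]
hatch_tab [([0.547, 0.163, 0.099], 0.76)]
hatch [([0.549, 0.162, 0.099], 0.75), ([0.516, 0.151, 0.1], 0.65)]
indicator [([0.481, -0.08, 0.129], 0.77), ([0.578, -0.051, 0.097], 0.71)]
stand [([0.484, -0.085, 0.003], 0.71)]
indicator_tip []
cover [([0.543, 0.166, 0.096], 0.55)]
port [([0.537, 0.173, 0.096], 0.71)]
glue_bottle_1 [([0.611, -0.142, 0.082], 0.68)]
tape_measure [([0.658, 0.036, 0.048], 0.87)]
top [[385.50922626   0.         271.98661672]
 [  0.         385.50922626 216.26394989]
 [  0.           0.           1.        ]] [[-0.01  -0.997  0.08   0.444]
 [-1.     0.01  -0.006  0.003]
 [ 0.005 -0.08  -0.997  0.952]
 [ 0.     0.     0.     1.   ]]
gearbox [([0.54, 0.179, 0.097], 0.68)]
hatch_tab [([0.55, 0.16, 0.098], 0.82)]
hatch [([0.552, 0.16, 0.096], 0.89)]
indicator [([0.485, -0.069, 0.142], 0.76), ([0.588, -0.04, 0.113], 0.6)]
stand [([0.486, -0.06, 0.085], 0.8)]
indicator_tip [([0.615, -0.129, 0.115], 0.71)]
cover [([0.544, 0.182, 0.098], 0.78), ([0.484, -0.072, 0.144], 0.58)]
port []
glue_bottle_1 [([0.617, -0.13, 0.115], 0.81)]
tape_measure [([0.669, 0.036, 0.06], 0.66)]
```

Run:
```python
import cv2
a=cv2.imread('pics/top0.png')[0:330,100:460];cv2.imwrite('pics/topc.png',cv2.resize(a,None,fx=1.8,fy=1.8))
```

```text
(no output)
```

View pics/scene0.png

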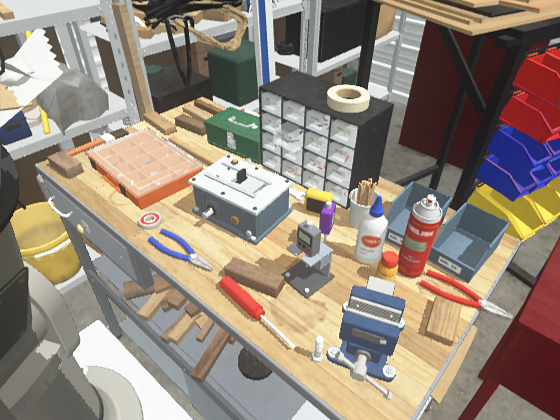

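View pics/topc.png

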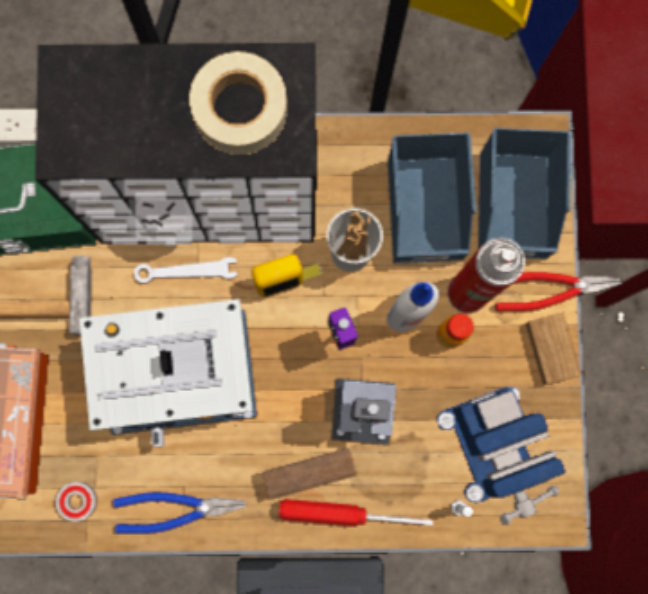

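The scene view shows the grey indicator in its stand at about (307,238). A purple look-alike at (326,218) is lying or standing behind it. In the top crop the stand is at (365,410), and the gearbox cover spans (82,302) to (255,430). The grey one in the stand fits the description, so I'll confirm it in an enlarged crop and get the angles.

```bash
cat > h.py <<'E'
import numpy as np
def onplane(p,uv,z):
    K,T=np.array(p['intrinsics']),np.array(p['pose'])
    d=T[:3,:3]@np.linalg.solve(K,[uv[0],uv[1],1]);c=T[:3,3]
    return c+d*(z-c[2])/d[2]
def proj(p,X):
    K,T=np.array(p['intrinsics']),np.array(p['pose'])
    v=K@(T[:3,:3].T@(np.array(X)-T[:3,3]));return v[:2]/v[2]
E
python3 - <<'E'
from station import bot
import cv2,numpy as np
from h import *
p=bot.read_camera('top');im=p['color']
m=(im.min(2)>185).astype(np.uint8);m[:160]=0;m[250:]=0;m[:,:140]=0;m[:,245:]=0
m=cv2.morphologyEx(m,cv2.MORPH_CLOSE,np.ones((15,15)))
n,l,s,c=cv2.connectedComponentsWithStats(m);k=1+s[1:,4].argmax()
r=cv2.minAreaRect(np.argwhere(l==k)[:,::-1].astype(np.float32));b=cv2.boxPoints(r)
W=np.array([onplane(p,x,.096) for x in b]);print(b,W.round(4),W.mean(0))
for i in range(4):
    d=W[(i+1)%4]-W[i];print(np.linalg.norm(d).round(4),np.degrees(np.arctan2(d[1],d[0])))
bgr=im[:,:,::-1]
A=cv2.resize(bgr[160:250,140:245],(798//2,342),interpolation=cv2.INTER_CUBIC)
B=cv2.resize(bgr[200:256,270:336],(400,340),interpolation=cv2.INTER_CUBIC)
B=cv2.resize(B,(400,342))
s=bot.read_camera('scene')['color'][:,:,::-1]
C=cv2.resize(s[205:300,270:350],(216,256),interpolation=cv2.INTER_CUBIC)
D=cv2.resize(s[145:245,185:300],(294,256),interpolation=cv2.INTER_CUBIC)
out=np.zeros((600,800,3),np.uint8);out[:342,:399]=A;out[:342,400:]=B;out[343:599,:216]=C;out[343:599,220:514]=D
cv2.imwrite('pics/z1.png',out)
E
```

```text
[[141.93904 160.21469]
 [231.4882  150.88666]
 [240.92574 241.48691]
 [151.37657 250.81494]] [[0.642  0.2897 0.096 ]
 [0.6616 0.0882 0.096 ]
 [0.4572 0.0676 0.096 ]
 [0.4386 0.2654 0.096 ]] [0.54982411 0.17771485 0.096     ]
0.2025 -84.45165721532423
0.2054 -174.26007949015226
0.1987 95.3626759523225
0.2049 6.796087133009903
```

View pics/z1.png

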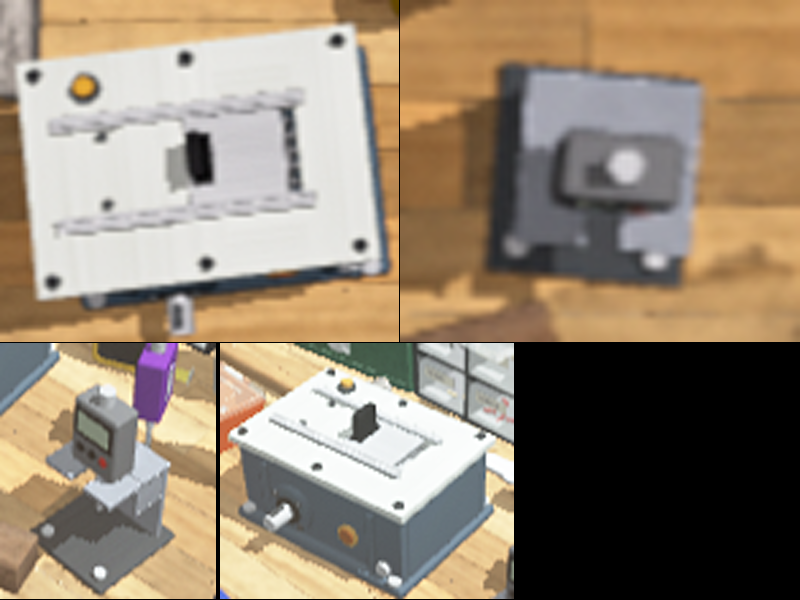

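The grey indicator, with its display facing the robot, stands in the near stand at crop (620,170). The purple one is behind it. The hatch tab's top is at crop (193,156), and a dark gap at (290,150) shows the port already a few mm open. Next I compute the positions.

```bash
cat >> h.py <<'E'
from scipy.spatial.transform import Rotation as R
def delta(o,target,yaw=None):
    "world target & desired tool-x yaw (deg) -> units"
    w=o['tool_rot'];r=R.from_quat([w[1],w[2],w[3],w[0]])
    d=r.inv().apply(np.array(target)-o['eef_pos'])/.2
    x=r.as_matrix()[:,0];y0=np.degrees(np.arctan2(x[1],x[0]))
    t=0 if yaw is None else -((yaw-y0+180)%360-180)/360   # tool z down
    return d.round(4),round(t,4),'yaw now %.2f'%y0
E
python3 - <<'E'
from station import bot
from h import *
p=bot.read_camera('top');f=lambda u,v,z:onplane(p,(140+u/3.8-.37,160+v/3.8-.37),z)
c=[f(*q,.096) for q in [(18,64),(355,25),(388,270),(37,300)]];c=np.array(c)
print(c.round(4),c.mean(0))
for a,b in [(1,0),(2,3)]:
    d=c[a]-c[b];print(np.linalg.norm(d),np.degrees(np.arctan2(d[1],d[0]))+90)
for a,b in [(0,3),(1,2)]:
    d=c[a]-c[b];print(np.linalg.norm(d),np.degrees(np.arctan2(d[1],d[0])))
print('plug',f(84,86,.106)); print('tab',f(193,156,.127))
print('gap ends',f(282,105,.099),f(300,190,.096),'gap R',f(299,150,.096),'L',f(284,150,.099))
g=lambda u,v,z:onplane(p,(270+(u-400)/6.06-.4,200+v/6.107-.4),z)
print('ind',g(626,167,.145),'cap',g(628,166,.157),g(567,130,.145),g(685,140,.145),g(680,205,.145))
o=bot.get_obs()
print(delta(o,[.45,-.3,.31],6),delta(o,[.535,.1,.26],6))
E
```

```text
[[0.6049 0.2836 0.096 ]
 [0.6265 0.0847 0.096 ]
 [0.4811 0.0657 0.096 ]
 [0.4656 0.2703 0.096 ]] [0.54451911 0.17607566 0.096     ]
0.20007044649217384 6.181102473990251
0.20513592496111716 4.3205266809183485
0.13991887200870715 5.467992533850324
0.14660355572488712 7.438056073163734
plug [0.58969657 0.24171565 0.106     ]
tab [0.54542237 0.17363484 0.127     ]
gap ends [0.5785435  0.12738196 0.099     ] [0.52856124 0.11716487 0.096     ] gap R [0.55220561 0.117775   0.096     ] L [0.55190875 0.12615925 0.099     ]
ind [ 0.48541777 -0.07449138  0.145     ] cap [ 0.4851278  -0.07402262  0.157     ] [ 0.49835439 -0.05425964  0.145     ] [ 0.49450695 -0.09510599  0.145     ] [ 0.47218477 -0.09294102  0.145     ]
(array([ 1.6535, -1.2355, -0.3936]), np.float64(0.035), 'yaw now 18.61') (array([ 2.6946, -2.9953, -0.1436]), np.float64(0.035), 'yaw now 18.61')
```

>>> apply_moves(
  deltas=[
    [1,[0.2,-0.15,-0.2],0.0],
    [1,[0.4,-0.3,-0.4],0.0],
    [1,[0.6,-0.45,-0.4],0.01],
    [1,[0.8,-0.6,-0.4],0.02],
    [1,[1.0,-0.75,-0.4],0.035],
    [1,[1.0,-0.95,-0.4],0.035],
    [1,[1.0,-1.0,-0.4],0.035],
    [1,[1.0,-1.0,-0.4],0.035],
  ],
)

```text
t: 2.05
eef_pos: [0.3417, -0.3837, 0.3118]
tool_rot: [-0.0, 0.999, 0.054, 0.0]
contact_force: [-0.0, -1.2, -0.8]
gripper_width: -0.001
grasp_force: 0.0
```

Run:
```python
from station import bot
from h import *
o=bot.get_obs();print(o['t'],o['eef_pos'],o['gripper_width'],delta(o,[.5,-.15,.31],6),delta(o,[.549,.140,.25],6))
```

```text
2.05 [ 0.34170605 -0.38368586  0.31183405] -0.0012957385174123272 (array([ 0.9139, -1.0754,  0.0096]), np.float64(0.0007), 'yaw now 6.25') (array([ 1.3151, -2.4901,  0.3098]), np.float64(0.0007), 'yaw now 6.25')
```

>>> apply_moves(
  deltas=[
    [1,[0.2,-0.2,0],0],
    [1,[0.4,-0.4,0],0],
    [1,[0.6,-0.6,0],0],
    [1,[0.75,-0.8,0],0],
    [1,[0.9,-1.0,0],0],
    [1,[0.9,-1.0,0],0],
  ],
)

```text
t: 2.65
eef_pos: [0.5021, -0.1646, 0.3115]
tool_rot: [-0.001, 0.998, 0.055, 0.001]
contact_force: [-0.3, -0.5, -0.2]
gripper_width: 0.001
grasp_force: 0.0
```

>>> apply_moves(
  deltas=[
    [1,[0.07,-0.25,0],0],
    [1,[0.15,-0.5,0.1],0],
    [1,[0.22,-0.75,0.15],0],
    [1,[0.3,-1.0,0.2],0],
    [1,[0.4,-1.0,0.3],0],
    [1,[0.4,-1.0,0.3],0],
  ],
)

```text
t: 3.25
eef_pos: [0.559, 0.0411, 0.2484]
tool_rot: [-0.001, 0.999, 0.054, -0.001]
contact_force: [0.6, -0.2, -0.5]
gripper_width: 0.001
grasp_force: 0.0
```

Run:
```python
from station import bot
import cv2
from h import *
o=bot.get_obs();p=bot.read_camera('wrist');cv2.imwrite('pics/w1.png',p['color'][:,:,::-1])
print(o['t'],o['eef_pos'],delta(o,[.549,.140,.12],6),p['intrinsics'],np.array(p['hand_eye']).round(3))
for t in ['hatch_tab','hatch','port']: print(t,[(np.round(d['point'],4),round(d['confidence'],2)) for d in bot.look_for(p,t)[:2]])
```

```text
3.25 [0.55896425 0.04112814 0.24842298] (array([ 0.0058, -0.4956,  0.6431]), np.float64(0.0006), 'yaw now 6.22') [[325.1922621    0.         283.18820902]
 [  0.         325.1922621  212.39689662]
 [  0.           0.           1.        ]] [[-0.    -0.958 -0.287  0.073]
 [ 1.     0.    -0.001  0.   ]
 [ 0.001 -0.287  0.958 -0.142]
 [ 0.     0.     0.     1.   ]]
hatch_tab [(array([0.5496, 0.1587, 0.1004]), 0.87)]
hatch [(array([0.5494, 0.16  , 0.101 ]), 0.61)]
port [(array([0.5552, 0.1678, 0.0986]), 0.74)]
```

View pics/w1.png

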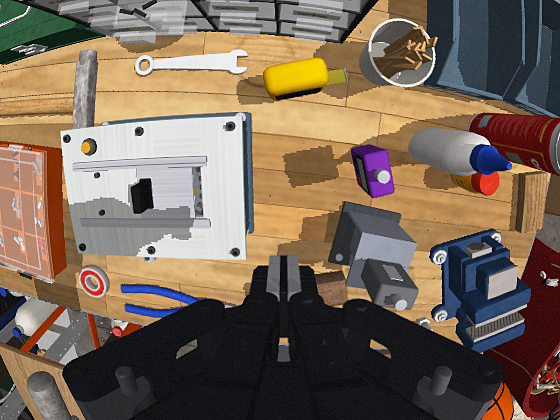

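The wrist view shows the tab at (142,196) between the rails, with the port's open strip at (200,195). This agrees with the top view. Now I descend on the tab's -y side and push.

>>> apply_moves(
  deltas=[
    [1,[0,-0.25,0.1],0],
    [1,[0,-0.48,0.3],0],
    [1,[0,-0.48,0.5],0],
    [1,[0,-0.48,0.69],0],
    [1,[0,-0.48,0.69],0],
    [1,[0,-0.55,0.69],0],
    [1,[0,-0.6,0.69],0],
    [1,[0,-0.65,0.69],0],
    [1,[0,-0.7,0.69],0],
    [1,[0,-0.75,0.69],0],
    [1,[0,-0.75,0.69],0],
  ],
)

```text
t: 4.55
eef_pos: [0.5419, 0.1903, 0.1139]
tool_rot: [-0.001, 0.999, 0.054, 0.0]
contact_force: [0.1, -0.1, 0.1]
gripper_width: -0.001
grasp_force: 0.0
```

Run:
```python
from station import bot
import cv2
from h import *
o=bot.get_obs();p=bot.read_camera('top');cv2.imwrite('pics/t2.png',p['color'][:,:,::-1])
print(o['t'],o['eef_pos'],o['contact_force'],delta(o,[.541,.2175-.019,.11],6))
```

```text
4.55 [0.54189228 0.1903302  0.11391313] [ 0.14860383 -0.0658268   0.08635475] (array([-0.0001, -0.0411,  0.0196]), np.float64(0.0004), 'yaw now 6.15')
```

>>> apply_moves(
  deltas=[
    [1,[0,-0.025,0],0],
    [1,[0,-0.04,0],0],
    [1,[0,-0.04,0],0],
  ],
)

```text
t: 4.9
eef_pos: [0.541, 0.196, 0.1131]
tool_rot: [0.0, 0.999, 0.053, -0.0]
contact_force: [-0.5, 0.2, 0.0]
gripper_width: 0.003
grasp_force: 0.0
```

Run:
```python
from station import bot
import cv2
from h import *
o=bot.get_obs();p=bot.read_camera('wrist')
cv2.imwrite('pics/w2.png',p['color'][:,:,::-1][60:420,120:480])
print(o['t'],o['eef_pos'],o['contact_force'],p['color'].shape)
```

```text
4.9 [0.5409952  0.1960204  0.11306019] [-0.50475262  0.24272087  0.00459407] (420, 560, 3)
```

View pics/w2.png

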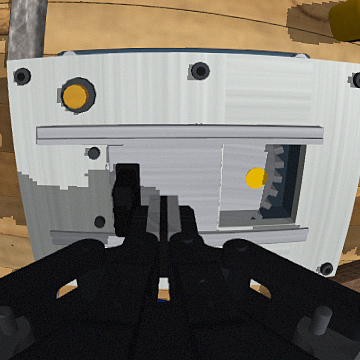

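The hatch is mostly open. The yellow dot is visible at (256,178) and the hatch edge is at x≈220. The stop screws at (96,153) and (99,222) are still just ahead of the hatch's leading edge. I keep pushing.

>>> apply_moves(
  deltas=[
    [1,[0,-0.02,0],0],
    [1,[0,-0.035,0],0],
    [1,[0,-0.045,0],0],
    [1,[0,-0.045,0],0],
  ],
)

```text
t: 5.35
eef_pos: [0.5407, 0.2004, 0.1131]
tool_rot: [0.003, 0.999, 0.051, -0.001]
contact_force: [-0.9, -11.5, 4.2]
gripper_width: -0.001
grasp_force: 5.5
```

>>> apply_moves(
  deltas=[
    [1,[0,-0.01,0],0],
    [1,[0,-0.02,0],0],
    [1,[0,-0.02,0],0],
  ],
)

```text
t: 5.65
eef_pos: [0.5406, 0.2006, 0.113]
tool_rot: [0.005, 0.999, 0.05, -0.001]
contact_force: [-0.8, -18.2, 9.1]
gripper_width: -0.001
grasp_force: 9.5
```

>>> apply_moves(
  deltas=[
    [1,[0,0.06,0],0],
    [1,[0,0.1,-0.2],0],
    [1,[0,0.2,-0.45],0],
    [1,[0,0.4,-0.6],0],
    [1,[0,0.6,-0.6],0],
    [0.5,[-0.2,0.7,-0.6],0],
    [0.3,[-0.3,0.7,-0.6],0],
    [0.3,[-0.3,0.7,-0.6],0],
  ],
)

```text
t: 6.45
eef_pos: [0.4927, 0.0625, 0.2334]
tool_rot: [0.0, 0.999, 0.052, -0.0]
contact_force: [0.1, 0.1, -0.4]
gripper_width: 0.504
grasp_force: 0.0
```

```bash
cat >> h.py <<'E'
def wray(p,o,uv,z):
    K=np.array(p['intrinsics']);H=np.array(p['hand_eye'])
    x,y=(uv[0]-K[0,2])/K[0,0],(uv[1]-K[1,2])/K[1,1];r=np.hypot(x,y)
    d=np.array([np.sin(r)*x/r,np.sin(r)*y/r,np.cos(r)])
    w=o['tool_rot'];M=R.from_quat([w[1],w[2],w[3],w[0]]).as_matrix()
    c=np.array(o['eef_pos'])+M@H[:3,3];d=M@H[:3,:3]@d
    return c+d*(z-c[2])/d[2]
E
python3 - <<'E'
from station import bot
import cv2
from h import *
o=bot.get_obs();p=bot.read_camera('wrist');t=bot.read_camera('top')
print(o['t'],o['eef_pos'],delta(o,[.5,0,.2]))
def dot(im,lo,hi):
    h=cv2.cvtColor(im,cv2.COLOR_RGB2HSV);m=cv2.inRange(h,(20,150,120),(34,255,255))
    n,l,s,c=cv2.connectedComponentsWithStats(m)
    return [(c[i].round(1),s[i,4],s[i,:4]) for i in range(1,n) if s[i,4]>8 and lo[0]<c[i][0]<hi[0] and lo[1]<c[i][1]<hi[1]]
for c,a,s in dot(p['color'],(50,80),(400,300)): print('wrist',c,a,s,wray(p,o,c,.072).round(4))
for c,a,s in dot(t['color'],(140,160),(245,250)): print('top',c,a,s,onplane(t,c,.072).round(4))
for q in (p,t):
  for n in ['paint_dot','port','hatch_tab','indicator','stand']: print(n,[(np.round(d['point'],4),round(d['confidence'],2)) for d in bot.look_for(q,n)[:2]])
A=cv2.resize(p['color'][:,:,::-1],(800,600),interpolation=cv2.INTER_CUBIC)
cv2.imwrite('pics/w3.png',A); cv2.imwrite('pics/t3.png',cv2.resize(t['color'][160:250,140:245,::-1],(798,684)))
np.savez('w3.npz',pos=o['eef_pos'],rot=o['tool_rot'])
E
```

```text
6.45 [0.49273426 0.06249919 0.23336871] (array([0.0038, 0.3145, 0.167 ]), 0, 'yaw now 5.95')
wrist [96.7 80.2] 87 [92 75 10 12] [0.5959 0.2653 0.072 ]
wrist [208.5 129. ] 161 [202 122  14  15] [0.5492 0.1392 0.072 ]
paint_dot [(array([0.5562, 0.1463, 0.0727]), 0.72)]
port [(array([ 0.3633, -0.1952,  0.0265]), 0.33)]
hatch_tab [(array([0.5449, 0.202 , 0.0972]), 0.79)]
indicator [(array([ 0.4932, -0.0616,  0.143 ]), 0.6)]
stand [(array([ 0.5038, -0.0527,  0.0644]), 0.63)]
paint_dot [(array([0.6741, 0.0302, 0.0598]), 0.53)]
port [(array([0.5247, 0.2706, 0.0989]), 0.67), (array([0.6729, 0.0355, 0.0619]), 0.45)]
hatch_tab []
indicator [(array([ 0.486 , -0.0712,  0.1416]), 0.76), (array([ 0.5884, -0.0377,  0.1108]), 0.53)]
stand [(array([ 0.4877, -0.0586,  0.0858]), 0.6)]
```

View pics/w3.png

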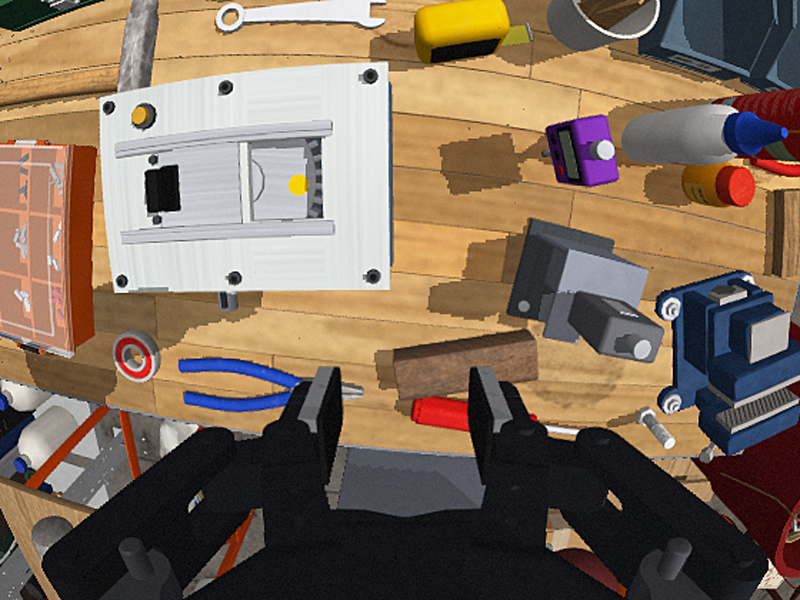

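The hatch is fully open: the tab at (162,188) is against the stop screws, and the port is clear with the yellow dot at (298,185). The indicator stands in its stand at (615,325). I move above it and take a closer look.

>>> apply_moves(
  deltas=[
    [0.1,[0,0.2,-0.1],0.01],
    [0.1,[-0.05,0.4,-0.1],0.02],
    [0.1,[-0.1,0.6,-0.1],0.03],
    [0.1,[-0.11,0.675,0],0.03],
    [0.1,[-0.11,0.675,0],0.03],
  ],
)

```text
t: 7.55
eef_pos: [0.4854, -0.0763, 0.2314]
tool_rot: [0.0, 0.999, -0.044, -0.002]
contact_force: [-0.7, 0.8, 0.2]
gripper_width: 0.9
grasp_force: 0.0
```

Run:
```python
from station import bot
import cv2
from h import *
o=bot.get_obs();p=bot.read_camera('wrist')
print(o['t'],o['eef_pos'],o['gripper_width'],delta(o,[.485,-.074,.105],-4.8))
q=np.load('w3.npz');o3=dict(eef_pos=q['pos'],tool_rot=q['rot']);print('plug w3',wray(p,o3,(96.7,80.2),.106))
x0,y0=180,200
cv2.imwrite('pics/w4.png',cv2.resize(p['color'][y0:y0+200,x0:x0+210,::-1],None,fx=3,fy=3,interpolation=cv2.INTER_CUBIC))
```

```text
7.55 [ 0.48537877 -0.07627387  0.23143801] 0.8995424284432184 (array([-5.000e-04, -1.170e-02,  6.322e-01]), np.float64(-0.0008), 'yaw now -5.08')
plug w3 [0.59240224 0.24349685 0.106     ]
```

View pics/w4.png

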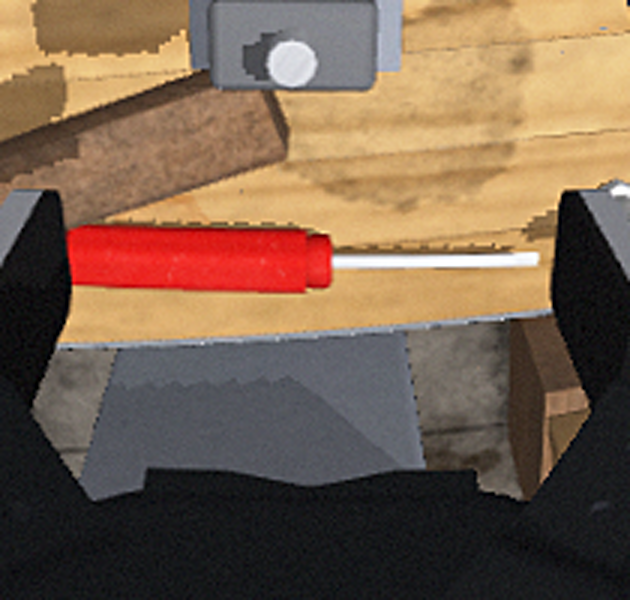

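The indicator's cap is at crop (293,65) and its box front edge runs from (210,90) to (377,90), square with the gripper. It sits between the open fingers at x≈60 and 560.

Run:
```python
from station import bot
from h import *
o=bot.get_obs();p=bot.read_camera('wrist')
f=lambda u,v,z:wray(p,o,(180+u/3-.3,200+v/3-.3),z)
print(f(293,65,.157),f(212,86,.145),f(375,90,.145))
```

```text
[ 0.48807194 -0.06970996  0.157     ] [ 0.4803047  -0.04841643  0.145     ] [ 0.47580108 -0.08892768  0.145     ]
```

>>> apply_moves(
  deltas=[
    [0.1,[0.005,-0.025,0.2],0],
    [0.1,[0.005,-0.025,0.4],0],
    [0.1,[0.005,-0.025,0.55],0],
    [0.1,[0.005,-0.025,0.63],0],
    [0.1,[0.005,-0.025,0.63],0],
    [0.35,[0.005,-0.025,0.63],0],
    [0.45,[0.005,-0.025,0.63],0],
    [0.45,[0.005,-0.025,0.63],0],
  ],
  squeeze=30,
)

```text
t: 8.45
eef_pos: [0.4897, -0.0683, 0.1087]
tool_rot: [0.0, 0.999, -0.042, 0.001]
contact_force: [0.1, 0.8, 0.2]
gripper_width: 0.549
grasp_force: 0.0
```

>>> apply_moves(
  deltas=[
    [0.6,[0,0,0],0],
    [0.7,[0,0,0],0],
    [0.8,[0,0,0],0],
    [0.8,[0,0,0],0],
  ],
)

```text
t: 8.85
eef_pos: [0.4896, -0.0695, 0.1087]
tool_rot: [0.001, 0.999, -0.042, 0.001]
contact_force: [-0.9, -3.9, 5.6]
gripper_width: 0.49
grasp_force: 32.6
```

>>> apply_moves(
  deltas=[
    [0.8,[0,0,-0.05],0],
    [0.8,[0,0,-0.15],0],
    [0.8,[0,0,-0.3],0],
    [0.8,[0,0,-0.5],0],
    [0.8,[0,0,-0.7],0],
    [0.8,[0,0,-0.7],0],
  ],
  squeeze=45,
)

```text
t: 9.45
eef_pos: [0.4918, -0.068, 0.2535]
tool_rot: [0.0, 0.999, -0.042, 0.005]
contact_force: [0.9, -0.7, -1.8]
gripper_width: 0.485
grasp_force: 46.7
```

Run:
```python
from station import bot
import cv2
from h import *
o=bot.get_obs();p=bot.read_camera('wrist');s=bot.read_camera('scene')
print(o['t'],o['eef_pos'],o['gripper_width'],o['contact_force'],delta(o,[.548,.1385,.25],-5))
np.savez('w5.npz',pos=o['eef_pos'],rot=o['tool_rot'])
for q in (p,s): print([(np.round(d['point'],4),round(d['confidence'],2)) for d in bot.look_for(q,'indicator_tip')[:2]])
tip=proj(s,np.array(o['eef_pos'])-[0,0,.076]);print('pred tip scene',tip)
A=cv2.resize(p['color'][180:330,200:370,::-1],(680,600),interpolation=cv2.INTER_CUBIC)[:, 100:520]
u,v=np.round(tip).astype(int)
B=cv2.resize(s['color'][v-75:v+25,u-30:u+33,::-1],(378,600),interpolation=cv2.INTER_CUBIC);print(u,v)
cv2.imwrite('pics/w5.png',np.hstack([A,B]))
```

```text
9.45 [ 0.49182948 -0.06800708  0.25352467] 0.4849315587380381 [ 0.9344153  -0.67028719 -1.7843505 ] (array([ 0.1936, -1.0523,  0.0199]), np.float64(0.0006), 'yaw now -4.78')
[(array([ 0.4904, -0.0735,  0.1866]), 0.41)]
[]
pred tip scene [310.63271871 210.55767014]
311 211
```

View pics/w5.png

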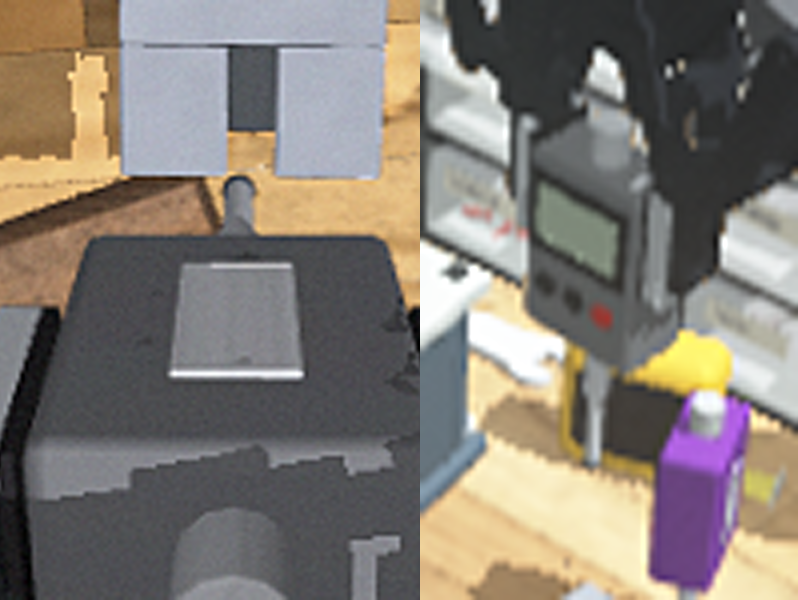

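The indicator is held upright, with the tip at (240,183) in the wrist crop on the left and (592,464) in the scene crop on the right. I compute the tip's offset from the TCP.

Run:
```python
from station import bot
from h import *
q=np.load('w5.npz');o5=dict(eef_pos=q['pos'],tool_rot=q['rot'])
p=bot.read_camera('wrist');s=bot.read_camera('scene');o=bot.get_obs()
z=o5['eef_pos'][2]-.0757
a=wray(p,o5,(284.9,225.5),z);b=onplane(s,(309.5,213),z);print(a,b,'TCP',o5['eef_pos'],'now',o['eef_pos'],o['t'])
w=o5['tool_rot'];r=R.from_quat([w[1],w[2],w[3],w[0]])
for t in(a,b):print('tool offset',r.inv().apply(t-o5['eef_pos']))
print('tilt',r.as_matrix()[:,2])
```

```text
[ 0.4910335  -0.06881736  0.17782467] [ 0.48477244 -0.07094011  0.17782467] TCP [ 0.49182948 -0.06800708  0.25352467] now [ 0.48749207 -0.0683398   0.24590785] 9.75
tool offset [-0.00153418  0.00088927  0.07568775]
tool offset [-0.00759624  0.00352634  0.07562246]
tilt [ 1.06606271e-02 -6.86177341e-04 -9.99942938e-01]
```

>>> apply_moves(
  deltas=[
    [0.8,[0.05,-0.2,-0.05],0],
    [0.8,[0.1,-0.4,-0.05],0],
    [0.8,[0.15,-0.6,-0.05],0],
    [0.8,[0.2,-0.8,-0.03],0],
    [0.8,[0.22,-0.95,0],0],
    [0.8,[0.22,-1.0,0],0],
    [0.8,[0.22,-1.0,0],0],
    [0.8,[0.22,-1.0,0],0],
    [0.8,[0.22,-1.0,0],0],
  ],
)

```text
t: 10.65
eef_pos: [0.5491, 0.125, 0.2471]
tool_rot: [0.001, 0.999, -0.043, -0.0]
contact_force: [0.0, -0.8, -1.5]
gripper_width: 0.485
grasp_force: 46.7
```

>>> apply_moves(
  deltas=[
    [0.8,[0,-0.06,0.05],0],
    [0.8,[0,-0.06,0.1],0],
    [0.8,[0,-0.06,0.15],0],
    [0.8,[0,-0.06,0.15],0],
    [0.8,[0,-0.06,0.15],0],
    [0.8,[0,-0.06,0.15],0],
  ],
)

```text
t: 11.25
eef_pos: [0.5504, 0.139, 0.2176]
tool_rot: [-0.0, 0.999, -0.042, 0.0]
contact_force: [0.7, -0.2, -1.6]
gripper_width: 0.485
grasp_force: 46.7
```

Run:
```python
from station import bot
import cv2
from h import *
o=bot.get_obs();p=bot.read_camera('wrist');o2=bot.get_obs()
print(o['t'],o['eef_pos'],o2['eef_pos'],o['joint_vel'].max(),delta(o,[.5496,.1393,.2],-5))
h=cv2.cvtColor(p['color'],cv2.COLOR_RGB2HSV);m=cv2.inRange(h,(20,150,100),(34,255,255))
n,l,s,c=cv2.connectedComponentsWithStats(m)
for i in range(1,n):
    if s[i,4]>8: print(c[i].round(1),s[i],wray(p,o,c[i],.072).round(4))
cv2.imwrite('pics/w6.png',cv2.resize(p['color'][130:280,200:370,::-1],(680,600),interpolation=cv2.INTER_CUBIC))
np.savez('w6.npz',pos=o['eef_pos'],rot=o['tool_rot'])
```

```text
11.25 [0.55040453 0.13901669 0.21755293] [0.55048654 0.13911416 0.21771304] 0.003402520510194903 (array([-0.0042, -0.0011,  0.0878]), np.float64(0.0005), 'yaw now -4.81')
[374.   59.1] [ 335   37   77   46 2074] [0.6725 0.0483 0.072 ]
[154.1 170.8] [148 165  13  13 126] [0.5886 0.2583 0.072 ]
[283.6 200.2] [277 193  15  15 173] [0.5493 0.1392 0.072 ]
```

View pics/w6.png

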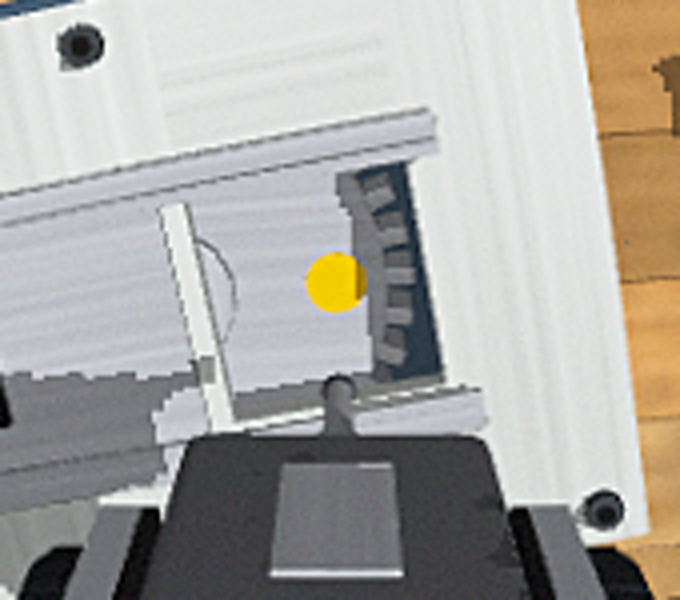

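The wrist view shows the port open, the yellow dot at (335,282) and the tip at (338,380) still well above it. By the same camera the dot is at (0.5493, 0.1392) and the tip at about (0.5488, 0.1382), so I correct by about 1 mm and descend.

>>> apply_moves(
  deltas=[
    [0.8,[0.003,-0.005,0.06],0],
    [0.8,[0.003,-0.005,0.12],0],
    [0.8,[0.003,-0.005,0.18],0],
    [0.8,[0.003,-0.005,0.24],0],
    [0.8,[0.003,-0.005,0.28],0],
    [0.8,[0.003,-0.005,0.31],0],
    [0.8,[0.003,-0.005,0.31],0],
    [0.8,[0.003,-0.005,0.31],0],
    [0.8,[0.003,-0.005,0.31],0],
  ],
)

```text
t: 12.2
eef_pos: [0.5512, 0.1402, 0.1558]
tool_rot: [-0.0, 0.999, -0.042, 0.001]
contact_force: [0.0, -0.4, -1.6]
gripper_width: 0.484
grasp_force: 46.7
```

```bash
cat > f.py <<'E'
from station import bot
import cv2
from h import *
F=[];P=[]
for i in range(8):
    p=bot.read_camera('wrist');o=bot.get_obs();F.append(o['contact_force']);P.append(o['eef_pos'])
F=np.array(F);P=np.mean(P,0);print(o['t'],P.round(4),'F',F.mean(0).round(2),F[:,2].std().round(2),'box bottom',(P[2]-.0237).round(4),'plunger est',(.072-(P[2]-.0757)).round(4))
cv2.imwrite('pics/f_%.2f.png'%o['t'],p['color'][:,:,::-1])
E
python3 f.py
```

```text
12.6 [0.551  0.1401 0.1557] F [-0.17  0.31 -1.99] 0.39 box bottom 0.132 plunger est -0.008
```

Still free, with a baseline Fz of -1.99 N. Next: 5 mm more (still short of contact), then go to an estimated 2 mm.

>>> apply_moves(
  deltas=[
    [0.8,[0,0,0.02],0],
    [0.8,[0,0,0.03],0],
    [0.8,[0,0,0.04],0],
    [0.8,[0,0,0.05],0],
    [0.8,[0,0,0.05],0],
    [0.8,[0,0,0.05],0],
  ],
)

```text
t: 13.2
eef_pos: [0.5508, 0.14, 0.1454]
tool_rot: [0.0, 0.999, -0.042, -0.0]
contact_force: [-0.9, -0.2, -0.5]
gripper_width: 0.482
grasp_force: 46.7
```

```bash
python3 f.py
```

```text
13.6 [0.5508 0.14   0.1454] F [-0.72 -0.5  -0.2 ] 0.4 box bottom 0.1217 plunger est 0.0023
```

Contact: ΔFz is about 1.8 N, so about 2 to 4 mm in. Add 3 mm and check against the image.

>>> apply_moves(
  deltas=[
    [0.8,[0,0,0.008],0],
    [0.8,[0,0,0.015],0],
    [0.8,[0,0,0.015],0],
    [0.8,[0,0,0.015],0],
  ],
)

```text
t: 14.0
eef_pos: [0.5509, 0.1401, 0.1423]
tool_rot: [-0.0, 0.999, -0.042, 0.0]
contact_force: [-0.7, -0.4, -0.3]
gripper_width: 0.487
grasp_force: 46.8
```

```bash
python3 f.py
python3 - <<'E'
import cv2,glob,numpy as np
fs=sorted(glob.glob('pics/f_*.png'));print(fs)
a=cv2.imread('pics/f_12.60.png');b=cv2.imread(fs[-1])
c=[cv2.resize(i[190:250,260:310],(400,480),interpolation=cv2.INTER_CUBIC) for i in (a,b)]
cv2.imwrite('pics/cmp.png',np.hstack(c))
E
```

```text
14.4 [0.5509 0.1401 0.1424] F [-0.69 -0.27  0.36] 0.52 box bottom 0.1187 plunger est 0.0053
['pics/f_12.60.png', 'pics/f_13.60.png', 'pics/f_14.40.png']
```

View pics/cmp.png

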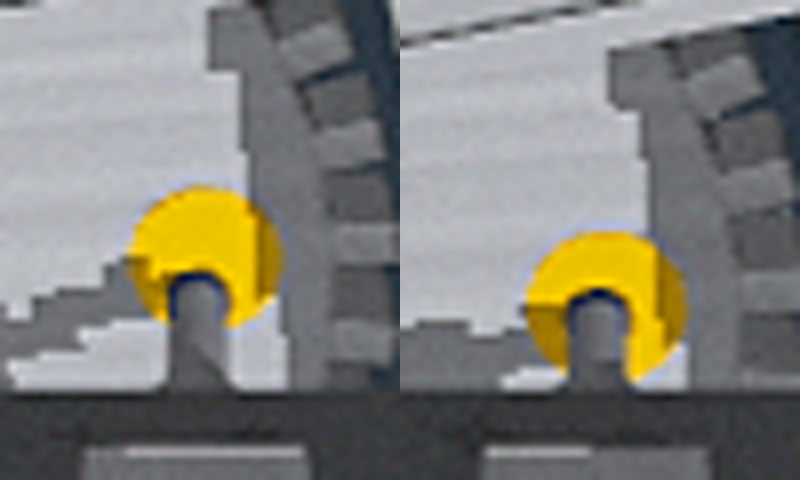

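The tip sits on the dot: its ball is at (598,310), against the dot's centre at (607,308). Spindle travel is estimated at 5.3 mm from kinematics, about 5 mm from the image, and about 7 mm from force (noisy). I add 0.5 mm and hand in.

>>> apply_moves(
  deltas=[
    [0.8,[0,0,0.0025],0],
    [0.8,[0,0,0.0025],0],
    [0.8,[0,0,0.0025],0],
    [0.8,[0,0,0.0025],0],
  ],
)

```text
t: 14.8
eef_pos: [0.5509, 0.1401, 0.1418]
tool_rot: [0.0, 0.999, -0.042, 0.0]
contact_force: [-0.7, -1.2, 0.0]
gripper_width: 0.487
grasp_force: 46.8
```

```bash
python3 f.py; python3 -c "
from station import bot
print(bot.hand_in())"
```

```text
15.2 [0.5509 0.1401 0.1418] F [-0.33 -0.01  0.45] 0.48 box bottom 0.1181 plunger est 0.0059
the job is handed in; nothing more can be done
None
```

The job is handed in at about 15 s of the 51 s limit: the hatch is open against its stop, and the grey indicator is held upright with its tip on the yellow dot and the spindle an estimated 5.9 mm in (from arm position; the noisier force reading suggests 7–8 mm).

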